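Snap the cartridge box shut all round

TASK

Press down the four raised snap sections around the rim of the white-lidded cartridge box, in any order, until every one has clicked shut and lies flush with the lid. Only press: do not pick up, tip or push the box away from where it stands, leave everything else on the table where it is, and finish with the hand clear.

Things in the scene. Friction and masses are not known exactly. Their poses are not given: they have to be found in the camera images.
- box: Loose clear plastic box, white lid, about 0.9 kg: tub 130 (own x) x 180 (own y) x 70 mm high; lid 136 x 186 mm over all, flat top 74 to 76 mm above the table. Origin: centre of the underside, z up; at yaw 0 x points away from the robot, y to its left; yaw within 0.9 rad. The lid's rim has four fixed corners and, between them, four hinged snap sections: near (-x), far (+x), left (+y), right (-y).
- near_top (a point): Lid's near snap section: mid-length on the top face, 17 mm out from its hinge, 7 mm in from its outer edge. A white strip 24 mm wide, 124 mm long along the rim, hinged at its inner edge. Up: outer edge 9 mm above the corners, this point 82 mm above the table. Shut: flush, this point at 76 mm, 61 mm from box centre along its -x. About 6 N down here pushes it through its click; more nearer the hinge.
- far_top (a point): Lid's far snap section: mid-length on the top face, 17 mm out from its hinge, 7 mm in from its outer edge. A white strip 24 mm wide, 124 mm long along the rim, hinged at its inner edge. Up: outer edge 9 mm above the corners, this point 82 mm above the table. Shut: flush, this point at 76 mm, 61 mm from box centre along its +x. About 6 N down here pushes it through its click; more nearer the hinge.
- left_top (a point): Lid's left snap section: mid-length on the top face, 17 mm out from its hinge, 7 mm in from its outer edge. A white strip 24 mm wide, 80 mm long along the rim, hinged at its inner edge. Up: outer edge 9 mm above the corners, this point 82 mm above the table. Shut: flush, this point at 76 mm, 86 mm from box centre along its +y. About 6 N down here pushes it through its click; more nearer the hinge.
- right_top (a point): Lid's right snap section: mid-length on the top face, 17 mm out from its hinge, 7 mm in from its outer edge. A white strip 24 mm wide, 80 mm long along the rim, hinged at its inner edge. Up: outer edge 9 mm above the corners, this point 82 mm above the table. Shut: flush, this point at 76 mm, 86 mm from box centre along its -y. About 6 N down here pushes it through its click; more nearer the hinge.
- near (a joint): Hinge angle of the near snap section: 0 = sprung up, unlatched (as it starts); 0.40 rad = clicked shut, flush. It is bistable: let go before about 0.27 rad it springs back up or stays part way, past that it snaps down and stays shut by itself.
- far (a joint): Hinge angle of the far snap section: 0 = sprung up, unlatched (as it starts); 0.40 rad = clicked shut, flush. It is bistable: let go before about 0.27 rad it springs back up or stays part way, past that it snaps down and stays shut by itself.
- left (a joint): Hinge angle of the left snap section: 0 = sprung up, unlatched (as it starts); 0.40 rad = clicked shut, flush. It is bistable: let go before about 0.27 rad it springs back up or stays part way, past that it snaps down and stays shut by itself.
- right (a joint): Hinge angle of the right snap section: 0 = sprung up, unlatched (as it starts); 0.40 rad = clicked shut, flush. It is bistable: let go before about 0.27 rad it springs back up or stays part way, past that it snaps down and stays shut by itself.
- ink_a: Small black ink bottle, 32 mm diameter, 75 mm tall, loose; not part of the job. Origin: centre of its underside.
- ink_b: Small black ink bottle with white cap, 32 mm diameter, 75 mm tall, loose; not part of the job. Origin: centre of its underside.
- balm: Amber jar with metal cap, 60 mm diameter, 45 mm tall, loose; not part of the job. Origin: centre of its underside.
- cup: Open steel cup, 64 mm diameter at the rim, 60 mm tall, loose; not part of the job. Origin: centre of its underside.
- tin: Flat aluminium tin 60 x 90 x 25 mm, loose; not part of the job. Origin: centre of its underside.
- grip: Dark steel machine grip standing on end, 30 mm diameter, 85 mm tall, loose; not part of the job. Origin: centre of its underside.
There are look-alikes about, which are no part of the job. Leave any pink or purple look-alike of the box alone.

How it is judged:
By the outcome, as a careful person would: the job done as asked, in the order asked, and still so for the second after the job is handed in, with the robot touching nothing.
It also fails if it takes over 43 s, if anything falls off the work surface, if the arm or the gripper's body presses on something with over 40 N, if the wrist force passes 120 N, or if a joint passes its speed limit or range.

ROBOT

A 6-joint arm with a two-finger parallel gripper is mounted at the origin on the work surface. World frame = base frame: x ahead of the robot, y to its left, z up, the work surface at z = 0. Lengths are in m, angles in rad, forces in N, time in s.
With the tool pointing down it reaches from about 0.325 to 0.75 m from the base axis. Payload 7.6 kg.
Tool frame: the origin (TCP) lies at the very end of the fingers, on their centre line; the grasp point (between the pads) lies 19 mm behind it (bot.hold_point_z is the z of the grasp point in the tool frame, in m); z points along the fingers, y is the line along which they close (so a half turn about z gives the same grasp; the last joint's range is limited). The gripper opens to 85 mm and grips with 20 to 120 N. Pads are 22 mm wide; open, the fingers measure 114 mm over their backs; the gripper's body (76 mm by 85 mm) begins 54 mm behind the grasp point. The pads swing forward as they close: fully open they stand 13 mm farther back than shut.
Start: joints at [-1.317, 0.052, 1.401, -0, 1.689, -0.07], TCP at [0.167, -0.498, 0.209] pointing down, gripper open.
Joint ranges: [-2.9, 2.9], [-0.91, 2.17], [0.12, 2.37], [-1.06, 4.2], [0.26, 2.73], [-2.93, 2.93]. Speed limits (rad/s): [2.57, 2.57, 3.01, 3.14, 3.14, 3.14].

INTERFACE

Orientations are given as a rotation vector (axis times angle).
In Python, from bench import bot gives the robot as it stands.
- The arm moves only by the tool send_rows, never from a script. Its argument "motion" is a list of rows, each a list of 7 numbers: the closure, from 0 (fully open) to 1 (shut), then the shift along the tool's x, y, z in mm, then the turn, a rotation vector about the tool's x, y, z in rad. A call has 1 to 5 rows; each row is the pose to reach, as a shift and turn from the pose commanded when the call began, along the tool's axes at that moment; what a row does not reach only later rows make up. A row lasts 1/10 s, in which the tool goes at most 50 mm and 8.59 degrees, less where a joint would pass 70% of its speed; a pose out of reach is approached as far as the arm can. A call with a gripper value outside its range is refused whole. The fingers move at their own pace and stop on an object; "grip_force" is the grip in N (left out, the last holds). Time passes only in rows, so rows that repeat a pose let the fingers close. It gives the time, the measured TCP pose, the force, the opening and the grip force at its end, in the units of the state.
- bot.state(): the state, without advancing time (a new reading comes with each control period).
- bot.read_camera(name): name is "scene" or "side" or "wrist"; returns (picture, depth): 400x640x3 uint8, red, green, blue; 400x640 float32, m along the optical axis (not along the pixel's ray), 0 where there is no reading.
- bot.camera_model(name): a dict with "fx", "fy", "cx", "cy" (pixels), "rvec" (rotation vector, rad) and "tvec" (3), from world to camera coordinates, as OpenCV has them. Camera axes: x right, y down, z forward; pixel columns grow to the right and rows downward; lengths in m; the calibration is good to about 2 mm. A picture is of the moment at which its call begins: read the wrist's pose just before it. camera_model takes no time and is no camera call; for the wrist camera it gives the pose at the moment of the call.
- bot.finish_job(): hands the job in; it is judged then, once.
The state is a dict: "clock": time; "joint_pos": joint angles; "qd": joint speeds; "tau": joint torques, N m; "tcp_pos": TCP position; "tcp_rot": TCP orientation; "force": force on the tool from outside, world axes, zero at the start; "wrist_torque": the same for the moment, N m; "grip_width": finger opening in m; "finger_force": force on a finger pad.
Only numpy, scipy, OpenCV 4.12 (cv2) and the standard library are available. Lean on these libraries where they do the work, as an engineer would, in place of code of your own. Each camera call takes 0.05 s, during which the arm holds its last target. There are 200 camera calls.

## Working session

There is one attempt and no reset: what is moved stays moved. The work goes in short steps, Python scripts to look and compute and a tool call to move; the robot and the scene stay as the last step left them, time stands still between calls to the robot, and variables do not carry over. Pictures are saved under pics/ and viewed, at most 10 in all, crops included, and the job is handed in when it is done.

Besides the shell and the picture viewer there is one more tool, called after ">>>" by a JSON object that holds its "name" and its "arguments", one argument or row to a line. send_rows: Moves the arm, as the interface text tells. Its arguments: {"type":"object","properties":{"motion":{"type":"array","items":{"type":"array","items":{"type":"number"}}},"grip_force":{"type":"number"}},"required":["motion"]}

```bash
mkdir -p pics
cat > h.py <<'E'
import numpy as np, cv2
from bench import bot
def grab(n):
    m=bot.camera_model(n); p,d=bot.read_camera(n)
    return p,d,m
def world(m,d,u,v):
    R,_=cv2.Rodrigues(np.array(m["rvec"],float)); t=np.array(m["tvec"],float)
    c=np.stack([(u-m["cx"])/m["fx"]*d,(v-m["cy"])/m["fy"]*d,d],-1)
    return (c-t)@R
def cloud(d,m):
    v,u=np.mgrid[0:d.shape[0],0:d.shape[1]]
    return world(m,d,u,v)
E
python3 - <<'E'
from h import *
for n in("scene","side"):
    p,d,m=grab(n); np.savez(f"{n}.npz",p=p,d=d,**{k:np.array(x) for k,x in m.items()})
    cv2.imwrite(f"pics/{n}0.png",p[...,::-1])
print(bot.state())
E
```

```text
{'clock': 0.1, 'joint_pos': array([-1.31729212e+00,  5.27738217e-02,  1.40161118e+00,  2.62621609e-05,
        1.68860910e+00, -7.03194355e-02]), 'qd': array([ 0.000536  ,  0.00022409, -0.00377009,  0.00046141, -0.00030744,
        0.00145489]), 'tau': array([ 9.63008752e-04, -3.82581210e+01, -3.60985708e+01, -4.80153381e-05,
        4.82942385e-03,  5.07748297e-06]), 'tcp_pos': array([ 0.16699657, -0.49741842,  0.20856271]), 'tcp_rot': array([-3.09912297e+00, -5.06220827e-01,  1.60479074e-04]), 'force': array([ 0.18804875,  0.01467028, -0.06345491]), 'wrist_torque': array([ 0.07973011,  0.00978701, -0.01775312]), 'finger_force': 0.0, 'grip_width': 0.08531575158200128}
```

View pics/scene0.png

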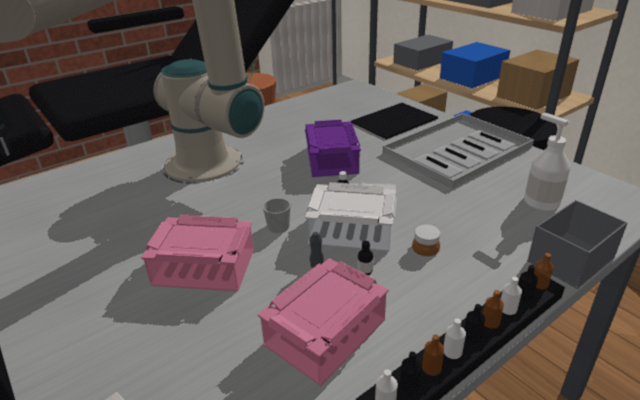

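View pics/side0.png

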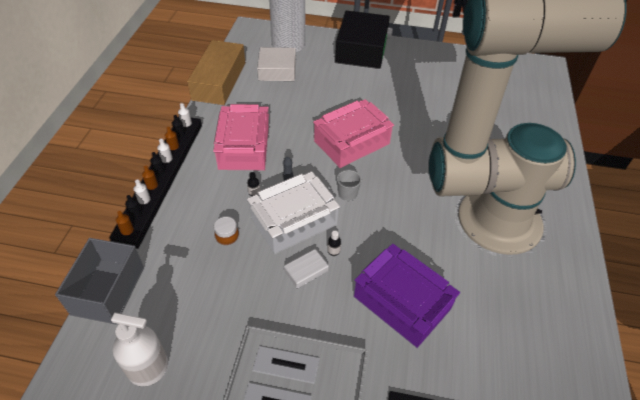

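The white box is centred near (295,205) in the side view and (350,212) in the scene view. Close to it are the cup, two ink bottles, the dark grip, the jar and the tin. Next I'll fit the lid.

Run:
```python
from h import *
P=[];H=[]
for n in("scene","side"):
    z=np.load(n+".npz"); p,d=z["p"],z["d"]; W=cloud(d,{k:z[k] for k in("fx","fy","cx","cy","rvec","tvec")})
    if n=="side": c=W[205,295]; print(c)
    hsv=cv2.cvtColor(p,cv2.COLOR_RGB2HSV)
    r=(d>0)&(np.hypot(W[...,0]-c[0],W[...,1]-c[1])<.16)
    k=r&(hsv[...,1]<40)&(hsv[...,2]>120)&(W[...,2]>.07)&(W[...,2]<.095)
    nl,L,st,_=cv2.connectedComponentsWithStats(k.astype(np.uint8)); b=1+np.argmax(st[1:,4])
    q=W[L==b]; P.append(q)
    rr=cv2.minAreaRect(q[:,:2].astype(np.float32)*1000); print(n,len(q),rr,np.percentile(q[:,2],[5,50,95]))
    o=W[r&(W[...,2]>.012)&~(L==b)]; H.append(o)
q=np.vstack(P); print(cv2.minAreaRect(q[:,:2].astype(np.float32)*1000))
# top-down height map (1mm/px /2), up = +x, left=+y
img=np.zeros((480,480,3),np.uint8)
for n in("scene","side"):
    z=np.load(n+".npz"); p,d=z["p"],z["d"]; W=cloud(d,{k:z[k] for k in("fx","fy","cx","cy","rvec","tvec")})
    i=(240-(W[...,0]-c[0])*1200).astype(int); j=(240-(W[...,1]-c[1])*1200).astype(int)
    g=(d>0)&(i>=1)&(i<479)&(j>=1)&(j<479)&(W[...,2]>.01)&(W[...,2]<.12)
    for a,b,col in zip(i[g],j[g],p[g]): img[a-1:a+2,b-1:b+2]=col[::-1]
cv2.imwrite("pics/top.png",img)
```

```text
Traceback (most recent call last):
NameError: name 'c' is not defined
```

Run:
```python
from h import *
P=[]; img=np.zeros((480,480,3),np.uint8)
for n in("side","scene"):
    z=np.load(n+".npz"); p,d=z["p"],z["d"]; W=cloud(d,{k:z[k] for k in("fx","fy","cx","cy","rvec","tvec")})
    if n=="side": c=W[205,295]; print(c)
    hsv=cv2.cvtColor(p,cv2.COLOR_RGB2HSV)
    r=(d>0)&(np.hypot(W[...,0]-c[0],W[...,1]-c[1])<.16)
    k=r&(hsv[...,1]<40)&(hsv[...,2]>120)&(W[...,2]>.07)&(W[...,2]<.095)
    nl,L,st,_=cv2.connectedComponentsWithStats(k.astype(np.uint8)); b=1+np.argmax(st[1:,4])
    q=W[L==b]; P.append(q)
    print(n,len(q),cv2.minAreaRect(q[:,:2].astype(np.float32)*1000),np.percentile(q[:,2],[5,50,95]))
    i=(240-(W[...,0]-c[0])*1200).astype(int); j=(240-(W[...,1]-c[1])*1200).astype(int)
    g=(d>0)&(i>=1)&(i<479)&(j>=1)&(j<479)&(W[...,2]>.01)&(W[...,2]<.12)
    for a,b,col in zip(i[g],j[g],p[g]): img[a-1:a+2,b-1:b+2]=col[::-1]
q=np.vstack(P); print(cv2.minAreaRect(q[:,:2].astype(np.float32)*1000))
cv2.imwrite("pics/top.png",img)
```

```text
[0.51415878 0.12197699 0.07456325]
side 3403 ((520.9052124023438, 117.7585220336914), (193.48837280273438, 142.09356689453125), 42.64594268798828) [0.07233318 0.07674826 0.08499528]
scene 2993 ((521.9655151367188, 112.41268920898438), (191.45396423339844, 141.56690979003906), 42.00348663330078) [0.07148227 0.0745805  0.08267538]
((522.0604858398438, 115.59406280517578), (195.4100799560547, 145.99473571777344), 43.121116638183594)
```

View pics/top.png

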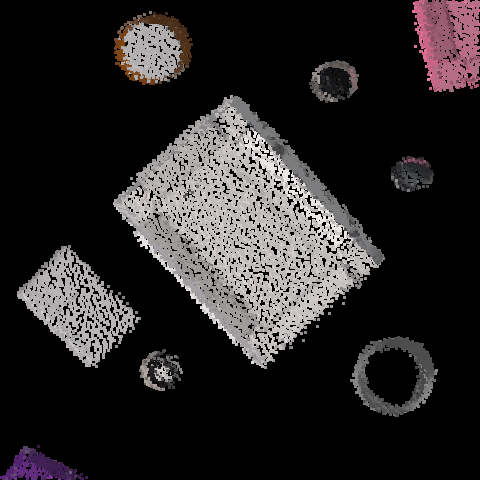

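>>> {"name": "send_rows", "arguments": {
  "motion": [
    [1,505,-460,-70,0,0,0],
    [1,505,-460,-70,0,0,0],
    [1,505,-460,-70,0,0,0],
    [1,505,-460,-70,0,0,0],
    [1,505,-460,-70,0,0,0]
  ],
  "grip_force": 40
}}

```text
clock: 0.6
tcp_pos: [0.2884, -0.2786, 0.2346]
tcp_rot: [-3.1, -0.505, 0.0]
force: [-0.2, -1.0, 1.5]
grip_width: 0.0123
finger_force: 0.0
```

>>> {"name": "send_rows", "arguments": {
  "motion": [
    [1,317,-289,-45,0,0,-0.42],
    [1,317,-289,-45,0,0,-0.42],
    [1,317,-289,-45,0,0,-0.42],
    [1,317,-289,-45,0,0,-0.42],
    [1,317,-289,-45,0,0,-0.42]
  ]
}}

```text
clock: 1.1
tcp_pos: [0.4094, -0.0611, 0.2609]
tcp_rot: [2.926, 1.142, 0.0]
force: [1.2, -0.5, 0.2]
grip_width: 0.0001
finger_force: 0.0
```

```bash
cat > go.py <<'E'
import sys
from h import *
s=bot.state(); R,_=cv2.Rodrigues(s["tcp_rot"])
print("tool x heading",np.degrees(np.arctan2(R[1,0],R[0,0])),"z",R[:,2],s["tcp_pos"],s["joint_pos"].round(2))
for a in sys.argv[1:]:
    t=np.array(eval(a)); print(a,"mm",(R.T@(t-s["tcp_pos"])*1000).round(1))
E
python3 go.py "(.5,.1,.28)"
```

```text
tool x heading 42.627298455032545 z [ 1.97774128e-04 -2.59054272e-04 -9.99999947e-01] [ 0.40939773 -0.0611302   0.26094974] [-0.24 -0.27  1.6  -0.    1.82  0.59]
(.5,.1,.28) mm [175.8 -57.2 -19.1]
```

>>> {"name": "send_rows", "arguments": {
  "motion": [
    [1,170,-55,-30,0,0,0],
    [1,170,-55,-30,0,0,0],
    [1,170,-55,-30,0,0,0],
    [1,170,-55,-30,0,0,0],
    [1,170,-55,-30,0,0,0]
  ]
}}

```text
clock: 1.6
tcp_pos: [0.4977, 0.0954, 0.2902]
tcp_rot: [-2.924, -1.148, 0.001]
force: [-0.7, -0.9, 0.8]
grip_width: 0.0001
finger_force: 0.0
```

Run:
```python
from h import *
print(bot.state()["tcp_pos"])
p,d,m=grab("wrist"); np.savez("wrist.npz",p=p,d=d,**{k:np.array(x) for k,x in m.items()}); cv2.imwrite("pics/w1.png",p[...,::-1])
W=cloud(d,m); print(W[200,320],W[300,320],W[200,500])
```

```text
[0.49766691 0.09543478 0.29017316]
[0.46905968 0.06598027 0.07851496] [0.50028272 0.09758107 0.34882508] [ 6.29733400e-01 -1.42255664e-01  1.58462433e-04]
```

View pics/w1.png

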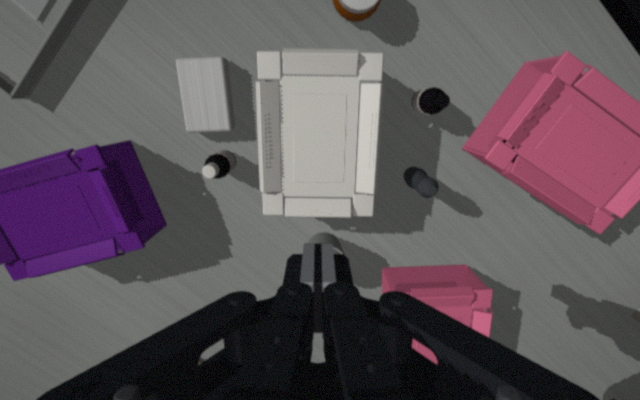

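The wrist view shows the whole lid. Its corners are near (257,52), (383,52), (262,216) and (373,216), and all four sections are up. I'll refit from this closer view.

Run:
```python
from h import *
z=np.load("wrist.npz"); p,d=z["p"],z["d"]; m={k:z[k] for k in("fx","fy","cx","cy","rvec","tvec")}
W=cloud(d,m); hsv=cv2.cvtColor(p,cv2.COLOR_RGB2HSV)
k=((d>0)&(W[...,2]>.066)&(W[...,2]<.095)&(hsv[...,1]<45)&(hsv[...,2]>80)).astype(np.uint8)
k=cv2.morphologyEx(k,cv2.MORPH_OPEN,np.ones((3,3),np.uint8))
nl,L,st,_=cv2.connectedComponentsWithStats(k); b=L[135,320]; print(st[b])
q=W[L==b]; r=cv2.minAreaRect(q[:,:2].astype(np.float32)*1000); print(r)
# corners by ray on plane z=.076
R,_=cv2.Rodrigues(m["rvec"]); C=-R.T@m["tvec"]; out=[]
for u,v in((257,52),(383,52),(262,216),(373,216)):
    g=R.T@np.array([(u-m["cx"])/m["fx"],(v-m["cy"])/m["fy"],1]); out.append((C+g*(.076-C[2])/g[2])[:2])
out=np.array(out); print(out, out.mean(0)); print(cv2.minAreaRect(out.astype(np.float32)*1000))
yaw=np.radians(-47.4)
for c in (out.mean(0),np.array(r[0])/1000):
    ox=np.array([np.cos(yaw),np.sin(yaw)]);oy=np.array([-ox[1],ox[0]])
    e=(q[:,:2]-c); print([np.percentile(e@a,[.5,99.5]).round(4) for a in(ox,oy)])
```

```text
[  255    48   129   170 19617]
((519.906494140625, 116.75997161865234), (192.75100708007812, 141.2079315185547), 42.06853485107422)
[[0.54321573 0.22681709]
 [0.63438363 0.12873681]
 [0.40495473 0.10357272]
 [0.49780184 0.00374327]] [0.52008898 0.11571747]
((519.669189453125, 116.15476989746094), (186.24053955078125, 136.32791137695312), 42.46336364746094)
[array([-0.0695,  0.0675]), array([-0.0898,  0.0947])]
[array([-0.0686,  0.0684]), array([-0.0904,  0.0942])]
```

>>> {"name": "send_rows", "arguments": {
  "motion": [
    [1,-55,-1,40,0,0,0],
    [1,-55,-1,90,0,0,0],
    [1,-55,-1,140,0,0,0],
    [1,-55,-1,185,0,0,0],
    [1,-55,-1,195,0,0,0]
  ]
}}

```text
clock: 2.15
tcp_pos: [0.4518, 0.0545, 0.0902]
tcp_rot: [-2.926, -1.138, 0.013]
force: [-0.8, -0.6, 0.6]
grip_width: 0.0
finger_force: 0.0
```

>>> {"name": "send_rows", "arguments": {
  "motion": [
    [1,0,0,5,0,0,0],
    [1,0,0,10,0,0,0],
    [1,0,0,14,0,0,0],
    [1,0,0,17,0,0,0],
    [1,0,0,17,0,0,0]
  ]
}}

```text
clock: 2.65
tcp_pos: [0.456, 0.0558, 0.0793]
tcp_rot: [2.927, 1.141, 0.001]
force: [-0.2, -0.1, -0.5]
grip_width: -0.0
finger_force: 0.0
```

```bash
python3 -c "
from h import *
s=bot.state();print(s['tcp_pos'],s['force'])
c=np.array([.5195,.117]);ox=np.array([.6743,-.7385]);e=s['tcp_pos'][:2]-c;print(e@ox,e@[.7385,.6743])"
```

```text
[0.45597384 0.0558389  0.07927328] [-0.18711197 -0.10686959 -0.50285407]
0.00233178497314504 -0.08815500006587507
```

>>> {"name": "send_rows", "arguments": {
  "motion": [
    [1,0,0,1,0,0,0],
    [1,0,0,2,0,0,0],
    [1,0,0,3,0,0,0]
  ]
}}

```text
clock: 2.95
tcp_pos: [0.4558, 0.0559, 0.076]
tcp_rot: [2.927, 1.142, 0.001]
force: [0.4, 0.1, 0.1]
grip_width: -0.0002
finger_force: 0.0
```

>>> {"name": "send_rows", "arguments": {
  "motion": [
    [1,0,0,1,0,0,0],
    [1,0,0,2,0,0,0],
    [1,0,0,2,0,0,0]
  ]
}}

```text
clock: 3.25
tcp_pos: [0.4556, 0.0559, 0.0737]
tcp_rot: [2.927, 1.142, -0.0]
force: [0.4, 0.4, -0.5]
grip_width: -0.0
finger_force: 0.0
```

Run:
```python
from h import *
a=grab("wrist")[0]; b=grab("side")[0][140:300,200:400]
b=cv2.resize(b,(640,512))[:400] if 0 else cv2.resize(b,(400,320),interpolation=cv2.INTER_CUBIC)
a=a[:320,120:520]
cv2.imwrite("pics/w2.png",np.hstack([a,b])[...,::-1])
```

```text
(no output)
```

View pics/w2.png

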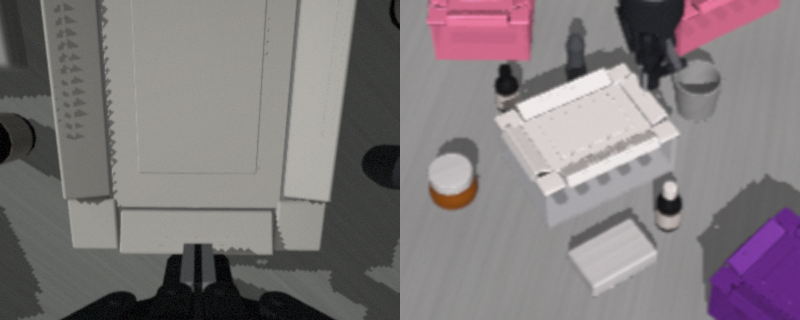

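Left panel: the fingertips are at (198,250), right at the outer edge of the right section. No force was felt, so I'm checking heights and offsets in the depth data.

```bash
cat > sec.py <<'E'
from h import *
s=bot.state(); p,d,m=grab("wrist"); W=cloud(d,m); hsv=cv2.cvtColor(p,cv2.COLOR_RGB2HSV)
c=np.array([.5195,.117]);ox=np.array([.6743,-.7385]);oy=np.array([.7385,.6743])
print(s['tcp_pos'],s['force'],"tcp box", ((s['tcp_pos'][:2]-c)@ox).round(4),((s['tcp_pos'][:2]-c)@oy).round(4))
k=(d>0)&(W[...,2]>.055)&(W[...,2]<.1)&(hsv[...,1]<45)&(hsv[...,2]>80)
E=W[...,:2]-c; X=E@ox*1000;Y=E@oy*1000;Z=W[...,2]*1000
q=k&(abs(X)<80)&(abs(Y)<100)
print("ext X",np.percentile(X[q&(abs(Y)<75)],[.3,99.7]).round(1),"Y",np.percentile(Y[q&(abs(X)<50)],[.3,99.7]).round(1))
for n,A,B,h in(("near",-X,Y,44),("far",X,Y,44),("left",Y,X,69),("right",-Y,X,69)):
    w=55 if h==44 else 33
    o=[]
    for i in range(-12,30,4):
        g=k&(abs(A-h-i)<2)&(abs(B)<w); o.append(round(float(np.median(Z[g])),1) if g.sum()>10 else None)
    print(n,o)
t=(d>0)&(hsv[...,2]<80)&(np.hypot(*(W[...,:2]-s['tcp_pos'][:2]).transpose(2,0,1))<.04)&(Z<s['tcp_pos'][2]*1000+12)&(Z>60)
if t.sum(): print("tip X",np.percentile(X[t],[2,98]),"Y",np.percentile(Y[t],[2,98]),"Z",np.percentile(Z[t],[2,98]))
E
python3 sec.py
```

```text
[0.45567238 0.05586783 0.07381434] [ 0.13251165  1.04106974 -0.98558392] tcp box 0.0021 -0.0884
ext X [-64.5  66.4] Y [-89.9  28.2]
near [73.6, 73.6, 73.6, 76.3, 77.9, 79.6, 81.5, 83.1, 84.0, None, None]
far [73.8, 73.7, 73.6, 73.8, 77.1, 78.8, 80.5, 82.5, 84.0, 83.8, None]
left [None, None, None, None, None, None, None, None, None, None, None]
right [73.6, 73.6, 73.6, 75.5, 77.6, 79.3, 81.0, 82.7, 84.0, None, None]
tip X [11.51476944 15.08424186] Y [-90.510752   -89.54950542] Z [83.43105269 84.29418123]
```

Run:
```python
from h import *
s=bot.state(); p,d,m=grab("wrist"); W=cloud(d,m)
R,_=cv2.Rodrigues(s["tcp_rot"])
for v in range(236,300,6):
    print(v,[(tuple(((W[v,u]-s["tcp_pos"])@R*1000).round(0).astype(int)),int(p[v,u].mean())) for u in (306,318,330)])
c,_=cv2.projectPoints(s["tcp_pos"][None],np.array(m["rvec"]),np.array(m["tvec"]),np.array([[m["fx"],0,m["cx"]],[0,m["fy"],m["cy"]],[0,0,1.]]),None); print(c)
```

```text
236 [((np.int64(7), np.int64(-7), np.int64(-8)), 154), ((np.int64(7), np.int64(-1), np.int64(-8)), 153), ((np.int64(7), np.int64(6), np.int64(-8)), 149)]
242 [((np.int64(4), np.int64(-7), np.int64(-8)), 141), ((np.int64(4), np.int64(-1), np.int64(-8)), 139), ((np.int64(4), np.int64(6), np.int64(-8)), 142)]
248 [((np.int64(12), np.int64(-6), np.int64(-31)), 67), ((np.int64(11), np.int64(-1), np.int64(-30)), 19), ((np.int64(11), np.int64(5), np.int64(-31)), 68)]
254 [((np.int64(12), np.int64(-6), np.int64(-37)), 70), ((np.int64(11), np.int64(-1), np.int64(-37)), 7), ((np.int64(11), np.int64(5), np.int64(-36)), 69)]
260 [((np.int64(11), np.int64(-6), np.int64(-42)), 66), ((np.int64(11), np.int64(-1), np.int64(-42)), 15), ((np.int64(11), np.int64(4), np.int64(-42)), 72)]
266 [((np.int64(11), np.int64(-5), np.int64(-47)), 67), ((np.int64(10), np.int64(-1), np.int64(-46)), 6), ((np.int64(11), np.int64(4), np.int64(-47)), 70)]
272 [((np.int64(11), np.int64(-5), np.int64(-52)), 69), ((np.int64(10), np.int64(-1), np.int64(-50)), 15), ((np.int64(11), np.int64(4), np.int64(-52)), 69)]
278 [((np.int64(11), np.int64(-5), np.int64(-56)), 71), ((np.int64(11), np.int64(-1), np.int64(-56)), 9), ((np.int64(11), np.int64(4), np.int64(-56)), 68)]
284 [((np.int64(12), np.int64(-5), np.int64(-61)), 57), ((np.int64(11), np.int64(-1), np.int64(-59)), 27), ((np.int64(12), np.int64(4), np.int64(-61)), 34)]
290 [((np.int64(12), np.int64(-5), np.int64(-66)), 9), ((np.int64(8), np.int64(-1), np.int64(-60)), 17), ((np.int64(12), np.int64(4), np.int64(-66)), 16)]
296 [((np.int64(13), np.int64(-5), np.int64(-70)), 16), ((np.int64(6), np.int64(-1), np.int64(-59)), 19), ((np.int64(12), np.int64(3), np.int64(-69)), 10)]
[[[318.89018607 242.38048023]]]
```

Run:
```python
from h import *
s=bot.state(); R,_=cv2.Rodrigues(s["tcp_rot"])
for n in("side","scene"):
    p,d,m=grab(n); W=cloud(d,m); T=(W-s["tcp_pos"])@R*1000
    g=(d>0)&(abs(T[...,1])<25)&(T[...,0]>-25)&(T[...,0]<20)&(T[...,2]>-60)&(p.mean(2)<110)&(T[...,2]<30)
    for lo in range(-60,30,10):
        k=g&(T[...,2]>=lo)&(T[...,2]<lo+10)
        if k.sum(): print(n,lo,k.sum(),"x",np.percentile(T[k][:,0],[5,95]).round(),"y",np.percentile(T[k][:,1],[5,95]).round())
    c,_=cv2.projectPoints(s["tcp_pos"][None],np.array(m["rvec"]),np.array(m["tvec"]),np.array([[m["fx"],0,m["cx"]],[0,m["fy"],m["cy"]],[0,0,1.]]),None); u,v=c[0,0].round().astype(int);print(u,v)
    if n=="side": i=cv2.resize(p[v-50:v+30,u-50:u+50],(700,560),interpolation=cv2.INTER_CUBIC); i=cv2.circle(i.copy(),(350,350),3,(255,0,0),-1); cv2.imwrite("pics/s3.png",i[...,::-1])
```

```text
side -60 18 x [ 6. 12.] y [-13.   5.]
side -50 22 x [-5. 13.] y [-14.   3.]
side -40 17 x [-3. 12.] y [-13.  -3.]
side -30 1 x [6. 6.] y [-5. -5.]
324 189
scene -60 26 x [-9.  9.] y [ 1. 18.]
scene -50 44 x [-12.   9.] y [ 3. 17.]
scene -40 40 x [-12.   9.] y [ 4. 15.]
scene -30 22 x [-12.   9.] y [ 3. 13.]
313 200
```

View pics/s3.png

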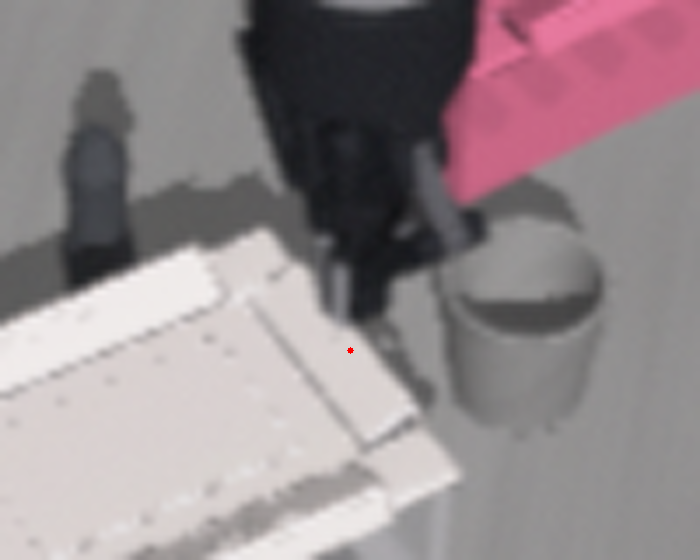

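All views agree that the fingers really end about 26 mm short of the reported TCP, so they are still hovering around z≈0.10. I'll keep going down with force checks.

>>> {"name": "send_rows", "arguments": {
  "motion": [
    [1,2,-2,5,0,0,0],
    [1,2,-2,9,0,0,0],
    [1,2,-2,12,0,0,0],
    [1,2,-2,14,0,0,0]
  ]
}}

```text
clock: 3.95
tcp_pos: [0.4553, 0.0584, 0.0598]
tcp_rot: [2.926, 1.142, -0.003]
force: [-3.2, -1.1, 5.0]
grip_width: -0.0001
finger_force: 2.4
```

>>> {"name": "send_rows", "arguments": {
  "motion": [
    [1,0,0,1,0,0,0],
    [1,0,0,2,0,0,0],
    [1,0,0,3,0,0,0]
  ]
}}

```text
clock: 4.25
tcp_pos: [0.4559, 0.0587, 0.0567]
tcp_rot: [2.927, 1.141, 0.0]
force: [-0.2, -0.3, 1.8]
grip_width: 0.0
finger_force: 0.5
```

>>> {"name": "send_rows", "arguments": {
  "motion": [
    [1,0,0,1,0,0,0],
    [1,0,0,2,0,0,0],
    [1,0,0,3,0,0,0]
  ]
}}

```text
clock: 4.55
tcp_pos: [0.4559, 0.0588, 0.0539]
tcp_rot: [-2.927, -1.142, -0.0]
force: [-4.2, -1.1, 8.6]
grip_width: 0.0004
finger_force: 4.3
```

>>> {"name": "send_rows", "arguments": {
  "motion": [
    [1,0,0,1,0,0,0],
    [1,0,0,1,0,0,0]
  ]
}}

```text
clock: 4.75
tcp_pos: [0.4559, 0.0588, 0.0539]
tcp_rot: [2.927, 1.142, 0.0]
force: [-5.6, -0.2, 9.5]
grip_width: -0.0003
finger_force: 4.7
```

>>> {"name": "send_rows", "arguments": {
  "motion": [
    [1,0,0,-20,0,0,0],
    [1,0,0,-60,0,0,0],
    [1,0,0,-60,0,0,0]
  ]
}}

```text
clock: 5.05
tcp_pos: [0.4587, 0.0589, 0.1181]
tcp_rot: [2.924, 1.141, 0.014]
force: [-0.1, -0.2, -0.1]
grip_width: -0.0001
finger_force: 0.0
```

```bash
python3 sec.py
```

```text
[0.45866705 0.05891163 0.1181254 ] [-0.12282062 -0.21034125 -0.0819246 ] tcp box 0.0019 -0.0841
ext X [-68.1  66.7] Y [-91.6  44.3]
near [73.6, 73.6, 73.6, 76.1, 78.0, 79.7, 81.5, 83.2, 84.0, 76.2, 70.7]
far [73.9, 73.6, 73.6, 73.7, 77.1, 78.8, 80.5, 82.4, 84.0, 83.7, None]
left [None, None, None, None, None, None, None, None, None, None, None]
right [73.6, 73.7, 73.6, 74.2, 75.6, 75.6, 75.6, 75.7, 75.8, 75.3, None]
```

>>> {"name": "send_rows", "arguments": {
  "motion": [
    [1,40,-28,0,0,0,0],
    [1,86,-61,0,0,0,0],
    [1,86,-61,20,0,0,0],
    [1,86,-61,40,0,0,0],
    [1,86,-61,46,0,0,0]
  ]
}}

```text
clock: 5.6
tcp_pos: [0.4758, 0.1618, 0.0633]
tcp_rot: [-2.926, -1.143, 0.009]
force: [-0.9, 0.0, -0.0]
grip_width: 0.0001
finger_force: 0.0
```

>>> {"name": "send_rows", "arguments": {
  "motion": [
    [1,0,0,0,0,0,0],
    [1,0,0,2,0,0,0],
    [1,0,0,4,0,0,0],
    [1,0,0,6,0,0,0],
    [1,0,0,8,0,0,0]
  ]
}}

```text
clock: 6.1
tcp_pos: [0.478, 0.1623, 0.06]
tcp_rot: [-2.926, -1.141, -0.002]
force: [-3.2, 1.9, 4.1]
grip_width: -0.0001
finger_force: 2.5
```

>>> {"name": "send_rows", "arguments": {
  "motion": [
    [1,0,0,2,0,0,0],
    [1,0,0,4,0,0,0],
    [1,0,0,5,0,0,0],
    [1,0,0,5,0,0,0]
  ]
}}

```text
clock: 6.5
tcp_pos: [0.4779, 0.1616, 0.054]
tcp_rot: [2.927, 1.141, 0.0]
force: [-0.6, -0.1, 3.5]
grip_width: 0.0001
finger_force: 1.6
```

>>> {"name": "send_rows", "arguments": {
  "motion": [
    [1,0,0,1,0,0,0],
    [1,0,0,1,0,0,0]
  ]
}}

```text
clock: 6.7
tcp_pos: [0.478, 0.1616, 0.0539]
tcp_rot: [2.926, 1.141, 0.0]
force: [-4.8, -1.0, 8.8]
grip_width: 0.0001
finger_force: 4.8
```

>>> {"name": "send_rows", "arguments": {
  "motion": [
    [1,0,0,-20,0,0,0],
    [1,0,0,-60,0,0,0],
    [1,0,0,-60,0,0,0]
  ]
}}

```text
clock: 7.0
tcp_pos: [0.4806, 0.1623, 0.1181]
tcp_rot: [2.926, 1.141, 0.014]
force: [0.6, 0.6, 0.9]
grip_width: 0.0001
finger_force: 0.0
```

```bash
python3 sec.py
```

```text
[0.48055646 0.16232403 0.11810913] [0.64492132 0.56507927 0.91832735] tcp box -0.0597 0.0018
ext X [-66.5  66.4] Y [-74.5  95.9]
near [73.6, 73.6, 73.6, 74.9, 75.6, 75.5, 75.6, 75.7, 75.7, 74.8, None]
far [73.9, 73.6, 73.7, 73.8, 77.0, 78.7, 80.5, 82.4, 83.9, 83.8, None]
left [73.6, 73.7, 73.7, 73.9, 77.4, 79.1, 80.9, 82.6, 84.0, 79.5, 72.9]
right [73.6, 73.5, 73.5, 73.9, None, None, None, None, None, None, None]
tip X [-44.40298672 -43.96208197] Y [-17.60578742  37.45040715] Z [73.55877965 75.89266822]
```

Near is shut and the box hasn't moved. Next is left, at +86 along tool x, then far.

>>> {"name": "send_rows", "arguments": {
  "motion": [
    [1,40,28,0,0,0,0],
    [1,86,61,0,0,0,0],
    [1,86,61,20,0,0,0],
    [1,86,61,40,0,0,0],
    [1,86,61,46,0,0,0]
  ]
}}

```text
clock: 7.55
tcp_pos: [0.5808, 0.1746, 0.0625]
tcp_rot: [-2.926, -1.141, 0.01]
force: [1.2, 0.7, 5.4]
grip_width: 0.0004
finger_force: 2.7
```

>>> {"name": "send_rows", "arguments": {
  "motion": [
    [1,0,0,0,0,0,0],
    [1,0,0,2,0,0,0],
    [1,0,0,4,0,0,0],
    [1,0,0,6,0,0,0],
    [1,0,0,8,0,0,0]
  ]
}}

```text
clock: 8.05
tcp_pos: [0.5834, 0.1758, 0.0606]
tcp_rot: [-2.927, -1.142, -0.006]
force: [2.7, 2.9, 5.6]
grip_width: 0.0001
finger_force: 2.6
```

>>> {"name": "send_rows", "arguments": {
  "motion": [
    [1,0,0,2,0,0,0],
    [1,0,0,4,0,0,0],
    [1,0,0,6,0,0,0],
    [1,0,0,6,0,0,0]
  ]
}}

```text
clock: 8.45
tcp_pos: [0.5826, 0.1751, 0.054]
tcp_rot: [2.927, 1.142, 0.001]
force: [-1.9, 0.5, 8.8]
grip_width: 0.0001
finger_force: 4.4
```

>>> {"name": "send_rows", "arguments": {
  "motion": [
    [1,0,0,-20,0,0,0],
    [1,0,0,-60,0,0,0],
    [1,0,0,-60,0,0,0]
  ]
}}

```text
clock: 8.75
tcp_pos: [0.5845, 0.1754, 0.1183]
tcp_rot: [2.925, 1.141, 0.012]
force: [-0.3, -0.2, 1.9]
grip_width: -0.0002
finger_force: 0.0
```

```bash
python3 sec.py
```

```text
[0.58452578 0.17541092 0.11827644] [-0.31777139 -0.24434532  1.89129547] tcp box 0.0007 0.0874
ext X [-66.   68.5] Y [-31.4  93.7]
near [73.5, 73.6, 73.6, 75.1, 75.5, 75.5, 75.6, 75.5, 75.6, 74.8, None]
far [73.8, 73.6, 73.6, 73.5, 76.9, 78.6, 80.2, 82.0, 83.7, 83.8, None]
left [73.5, 73.5, 73.6, 73.5, 75.6, 75.6, 75.6, 75.7, 75.7, 72.3, None]
right [None, None, None, None, None, None, None, None, None, None, None]
```

>>> {"name": "send_rows", "arguments": {
  "motion": [
    [1,-40,28,0,0,0,0],
    [1,-86,61,0,0,0,0],
    [1,-86,61,20,0,0,0],
    [1,-86,61,40,0,0,0],
    [1,-86,61,46,0,0,0]
  ]
}}

```text
clock: 9.3
tcp_pos: [0.558, 0.0712, 0.0629]
tcp_rot: [-2.926, -1.139, 0.01]
force: [0.5, 0.1, -0.0]
grip_width: -0.0
finger_force: 0.0
```

>>> {"name": "send_rows", "arguments": {
  "motion": [
    [1,0,0,0,0,0,0],
    [1,0,0,2,0,0,0],
    [1,0,0,4,0,0,0],
    [1,0,0,6,0,0,0],
    [1,0,0,8,0,0,0]
  ]
}}

```text
clock: 9.8
tcp_pos: [0.5617, 0.0717, 0.0604]
tcp_rot: [2.925, 1.141, 0.005]
force: [1.9, -3.0, 4.7]
grip_width: -0.0004
finger_force: 2.6
```

>>> {"name": "send_rows", "arguments": {
  "motion": [
    [1,0,0,2,0,0,0],
    [1,0,0,4,0,0,0],
    [1,0,0,6,0,0,0],
    [1,0,0,6,0,0,0]
  ]
}}

```text
clock: 10.2
tcp_pos: [0.5606, 0.0722, 0.0539]
tcp_rot: [2.927, 1.142, 0.001]
force: [-3.0, -0.9, 9.3]
grip_width: -0.0002
finger_force: 4.6
```

>>> {"name": "send_rows", "arguments": {
  "motion": [
    [1,0,0,-20,0,0,0],
    [1,0,0,-60,0,0,0],
    [1,-60,-60,-110,0,0,0],
    [1,-80,-60,-160,0,0,0],
    [1,-80,-60,-200,0,0,0]
  ]
}}

```text
clock: 10.7
tcp_pos: [0.4678, 0.0642, 0.2239]
tcp_rot: [-2.925, -1.142, 0.008]
force: [2.2, -0.4, -0.2]
grip_width: -0.0001
finger_force: 0.0
```

>>> {"name": "send_rows", "arguments": {
  "motion": [
    [1,0,0,0,0,0,0],
    [1,0,0,0,0,0,0]
  ]
}}

```text
clock: 10.9
tcp_pos: [0.4709, 0.0643, 0.2255]
tcp_rot: [2.926, 1.142, 0.003]
force: [-0.2, 0.2, -0.5]
grip_width: -0.0003
finger_force: 0.0
```

```bash
python3 sec.py
python3 - <<'E'
from h import *
a=grab("wrist")[0][:,100:500]; b=cv2.resize(grab("side")[0][140:300,200:360],(400,400))
cv2.imwrite("pics/end.png",np.hstack([a,b])[...,::-1])
E
```

```text
[0.47089285 0.06430018 0.22552102] [-0.23138525  0.16612152 -0.53061023] tcp box 0.0061 -0.0714
ext X [-66.2  68.5] Y [-91.8  84.1]
near [73.6, 73.6, 73.6, 75.0, 75.7, 75.6, 75.5, 75.7, 75.7, 75.0, None]
far [73.9, 73.6, 73.6, 73.6, 75.5, 75.7, 75.6, 75.7, 75.8, 75.5, None]
left [73.7, 73.5, 73.6, 73.7, 75.7, 75.7, 75.6, 75.6, None, None, None]
right [73.7, 73.5, 73.7, 74.1, 75.7, 75.6, 75.6, 75.8, 75.7, 75.0, None]
```

View pics/end.png

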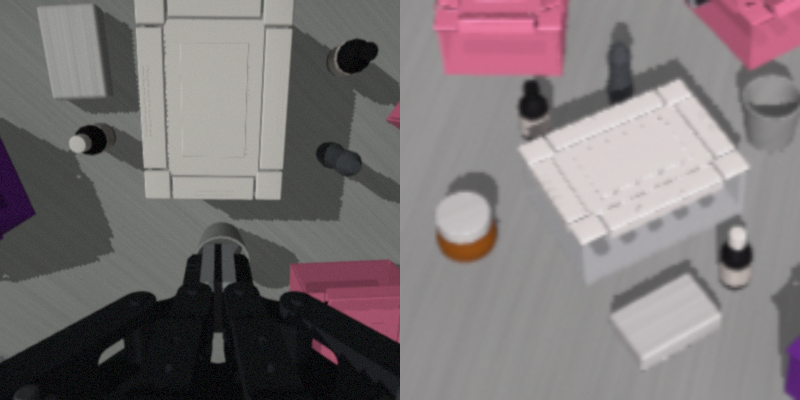

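All four sections lie flush at about 75.6 mm. The lid spans (135–290, 0–200) in the wrist panel, its neighbours are where they were, and the hand is clear.

```bash
python3 -c "
from bench import bot; print(bot.finish_job())"
```

```text
the job is handed in; nothing more can be done
None
```

All four snap sections are clicked shut and flush (about 75.6 mm by wrist-camera depth), the box and its neighbours look unmoved, the hand is clear, and I handed the job in at about 11 s.

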